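Check the return of a salvaged brake lever

TASK

A salvaged bicycle handlebar is held in the bench vice with its two brake levers turned up. Check that the robot's left-hand lever (the one with the longer blade) springs back: with the fingertips and without gripping it, press its blade gently down well past halfway towards the grip without forcing it against the grip, keep it there for about half a second, then let it rise by itself and draw the hand up well clear, at least 10 cm. Do not touch the other lever, the bell, the shifter, the bar or the vice, and leave the loose parts on the bench where they lie.

Things in the scene. Friction and masses are not known exactly. Their poses are not given: they have to be found in the camera images.
- blade_left (a joint): hinge of the left (long) lever's blade, rad: 0 = at rest, up; grows as the blade is pressed down; hard stop at 0.42 (blade end meets the grip): stop short of it. Axis along x of lever_left, 14 mm outward (+y) and 34 mm above its origin. Weak return spring: at left_press about 0.5 N starts it moving, 1.3 N holds it at 0.21 rad, 2 N at 0.42
- left_press (a point): middle of the finger rest on the TOP face of the left blade; moves with it. At rest 62 mm outward and 31 mm above the hinge axis, 215 mm above the bench. Blade: bare aluminium strip 14 mm wide, 6 thick, rising 5 degrees outward, straight 22 mm either way from here, end ball 43 mm farther out. Pressed by 0.3 rad the point is 20 mm lower, 6 mm farther out. y along blade to its tip, z up
- lever_left: aluminium clamp bracket of the left brake lever, fixed on the bar on the robot's left (+y) side; its blade is 105 mm long, the longer one. Origin on the bar's axis in the middle of the clamp band, 150 mm above the bench; x square to the bar, y along the bar outward, z up. The rubber grip (32 mm diameter) starts about 30 mm outward of here and lies beneath the blade
- lever_right: aluminium clamp bracket of the right brake lever, on the robot's right (-y) side, same build with a shorter blade of 68 mm running along -y; to be left alone. Origin on the bar's axis at the middle of the clamp band, 150 mm above the bench; reaches to about 225 mm above the bench
- blade_right (a joint): hinge of the right (short) brake lever's blade, rad: 0 = at rest, grows when pressed down; must stay at rest
- bell: steel bicycle bell, dome 51 mm across, clamped on the bar between the vice and one of the two levers (either side); origin on the bar's axis, dome top 46 mm above it (196 mm above the bench); not to be touched
- shifter: thumb shifter, a black disc 30 mm across with a paddle 49 mm long pointing to the robot, clamped on the bar on the other side of the vice from the bell; origin on the bar's axis, top about 40 mm above it; not to be touched
- paddle_tip (a point): top of the thumb shifter paddle's end, 41 mm from the shifter's upright axis; must not be moved
- vice: blue bench vice, 100 mm jaws, bolted down, clamping the handlebar (aluminium, 620 mm long, 22 mm diameter, rubber grips on the last 125 mm of each end; axis parallel to the vice's y, 150 mm above the bench). Origin on the bench below the bar's middle; x away from the robot, y along the bar to the left. Jaw tops 162 mm high; screw and T-handle reach 165 mm towards the robot
- vbrake_arm: loose aluminium V-brake arm lying on the bench on the robot's side of the left grip, 120 x 25 x 22 mm; origin under its middle; leave it where it lies
- brake_shoe: loose brake shoe standing on its rubber, 55 x 12 mm, 38 mm high with its stud up, on the bench beyond the right half of the bar; origin under its middle; leave it where it stands
- oil_bottle: loose small oil bottle, white with a black nozzle, 44 mm diameter, 125 mm high, standing on the bench beyond the left grip; origin under its middle; leave it where it stands

How it is judged:
By the outcome, as a careful person would: the job done as asked, in the order asked, and still so for the second after the job is handed in, with the robot touching nothing.
It also fails if it takes over 32 s, if anything falls off the work surface, if the arm or the gripper's body presses on something with over 40 N, if the wrist force passes 120 N, or if a joint passes its speed limit or range.

ROBOT

A 6-joint arm with a two-finger parallel gripper is mounted at the origin on the work surface. World frame = base frame: x ahead of the robot, y to its left, z up, the work surface at z = 0. Lengths are in m, angles in rad, forces in N, time in s.
With the tool pointing down it reaches from about 0.3 to 0.775 m from the base axis. Payload 14.6 kg.
Tool frame: the origin (TCP) lies between the finger pads, 19 mm behind the fingertips; this is the grasp point; z points along the fingers, y is the line along which they close (so a half turn about z gives the same grasp; the last joint's range is limited). The gripper opens to 94 mm and grips with 3 to 60 N. Pads are 16 mm wide; open, the fingers measure 119 mm over their backs; the gripper's body (75 mm by 177 mm) begins 78 mm behind the grasp point.
Start: joints at [-1.356, 0.3, 1.521, -0, 1.321, -0.067], TCP at [0.153, -0.528, 0.224] pointing down, gripper open.
Joint ranges: [-3.03, 3.03], [-0.79, 2.21], [0.23, 2.52], [-1.04, 4.18], [0, 3.07], [-2.55, 2.55]. Speed limits (rad/s): [2.22, 2.22, 2.57, 3.14, 3.14, 3.14].

INTERFACE

Orientations are given as [roll, pitch, yaw] about the fixed x, y, z axes, in that order (R = Rz(yaw) Ry(pitch) Rx(roll)).
In Python, from station import ctrl gives the robot as it stands.
- The arm moves only by the tool carry_out, never from a script. Its argument "motion" is text: rows parted by semicolons, each of 7 numbers parted by spaces: the shift along the world's x, y, z in m, then the turn, a rotation vector about the world's x, y, z in degrees, then the closure in counts, from 0 (fully open) to 255 (shut). In form: dx dy dz wx wy wz hand; .... A call has 1 to 20 rows; each row shifts and turns the commanded pose from where the row before left it; what a row does not reach is not made up. A row lasts 1/12 s, in which the tool goes at most 41.7 mm and 7.16 degrees, less where a joint would pass 70% of its speed; a pose out of reach is approached as far as the arm can. A call is refused whole if a number of a shift passes 0.0417 or a number of a turn 7.16, either way. A call with a gripper value outside its range is refused whole. The fingers move at their own pace and stop on an object; "grip_force" is the grip in N (left out, the last holds). Time passes only in rows, so rows that do not move let the fingers close. It gives the time, the measured TCP pose, the force, the opening and the grip force at its end, in the units of the state.
- ctrl.get_obs(): the state, without advancing time (a new reading comes with each control period).
- ctrl.camera(name): name is "scene" or "top" or "wrist"; returns a dict with "pixels" (420x560x3 uint8, red, green, blue), "range_z" (420x560 float32, m along the optical axis (not along the pixel's ray), 0 where there is no reading), "K" (3x3 intrinsics, pixels), "position" and "attitude" of the camera in the world. Camera axes: x right, y up, looking along -z (the intrinsics and any distortion apply to the point x, -y, -z); pixel columns grow to the right and rows downward; lengths in m; the calibration is good to about 2 mm. A picture is of the moment at which its call begins.
- ctrl.hand_in(): hands the job in; it is judged then, once.
The state is a dict: "time_s": time; "qpos": joint angles; "joint_vel": joint speeds; "tau": joint torques, N m; "ee_pos": TCP position; "eef_rot": TCP orientation; "force": force on the tool from outside, world axes, zero at the start; "moment": the same for the moment, N m; "grip_width": finger opening in m; "grip_force": force on a finger pad.
Only numpy, scipy, OpenCV 4.12 (cv2) and the standard library are available. Lean on these libraries where they do the work, as an engineer would, in place of code of your own. Each camera call takes 0.05 s, during which the arm holds its last target. There are 200 camera calls.

## Working session

There is one attempt and no reset: what is moved stays moved. The work goes in short steps, Python scripts to look and compute and a tool call to move; the robot and the scene stay as the last step left them, time stands still between calls to the robot, and variables do not carry over. Pictures are saved under pics/ and viewed, at most 10 in all, crops included, and the job is handed in when it is done.

Besides the shell and the picture viewer there is one more tool, called after ">>>" as name(argument=value, ...) on one line, values as JSON. carry_out: Moves the arm, as the interface text tells. Its arguments: {"type":"object","properties":{"motion":{"type":"string"},"grip_force":{"type":"number"}},"required":["motion"]}

```bash
mkdir -p pics
cat > h.py <<'E'
import numpy as np, cv2
from scipy.spatial.transform import Rotation as R
from station import ctrl
def shot(n,f):
    c=ctrl.camera(n); cv2.imwrite(f'pics/{f}.png',c['pixels'][:,:,::-1]); np.savez(f'{f}.npz',**{k:np.array(v) for k,v in c.items() if v is not None and not isinstance(v,str)}); return c
def att(a):
    a=np.array(a,float)
    return a if a.shape==(3,3) else (R.from_euler('xyz',a).as_matrix() if a.size==3 else R.from_quat(a).as_matrix())
def cloud(c):
    K=c['K'];z=c['range_z'];v,u=np.mgrid[:z.shape[0],:z.shape[1]]
    p=np.stack([(u-K[0,2])/K[0,0]*z,-(v-K[1,2])/K[1,1]*z,-z],-1)
    P=p@att(c['attitude']).T+c['position']; P[z==0]=np.nan
    return P
E
python3 - <<'E'
from h import *
for n in('top','scene'):
    c=shot(n,n+'0'); print({k:(v if np.size(v)<12 else np.shape(v)) for k,v in c.items()})
    P=cloud(c); print(np.nanpercentile(P.reshape(-1,3),[1,50,99],axis=0))
print(ctrl.get_obs())
E
```

```text
{'pixels': (420, 560, 3), 'range_z': (420, 560), 'K': array([[538.95566242,   0.        , 264.63227605],
       [  0.        , 538.95566242, 216.24072341],
       [  0.        ,   0.        ,   1.        ]]), 'position': array([0.4854901 , 0.03417212, 1.43856833]), 'attitude': array([ 0.04689671, -0.0035514 , -1.56518963])}
[[ 3.57963084e-02 -1.05246320e+00 -7.59644315e-01]
 [ 5.70449297e-01 -8.39963523e-03  3.28771669e-04]
 [ 1.46978189e+00  9.84098686e-01  6.02069380e-01]]
{'pixels': (420, 560, 3), 'range_z': (420, 560), 'K': array([[434.57789412,   0.        , 286.65134757],
       [  0.        , 434.57789412, 207.61008201],
       [  0.        ,   0.        ,   1.        ]]), 'position': array([ 0.93814034, -0.58481677,  0.74748802]), 'attitude': array([0.86858748, 0.02182965, 0.52644032])}
[[-9.81516278e-01 -4.83466101e-01 -7.54501532e-01]
 [ 4.97753949e-01  1.34754008e-01  2.63521675e-04]
 [ 1.29494685e+00  1.83436440e+00  5.12481191e-01]]
{'time_s': 0.1, 'qpos': array([-1.35560092e+00,  3.00428240e-01,  1.52152089e+00, -2.30323058e-05,
        1.32066715e+00, -6.65879570e-02]), 'joint_vel': array([-1.65884164e-05, -3.68561128e-03, -1.01790848e-03,  1.53273080e-03,
        2.96009806e-04,  1.38193043e-03]), 'tau': array([-1.15995008e-03, -5.32644868e+01, -3.53285229e+01,  7.09000672e-02,
        2.34696642e-02, -5.43078534e-05]), 'ee_pos': array([ 0.15289132, -0.52810404,  0.22373528]), 'eef_rot': array([-3.14056981e+00, -4.58509168e-05,  2.81789050e-01]), 'force': array([-0.06843186,  0.28847748,  0.30064424]), 'moment': array([-0.0020066 ,  0.00214507,  0.0364556 ]), 'grip_force': 0.0, 'grip_width': 0.09384454358263615}
```

View pics/top0.png

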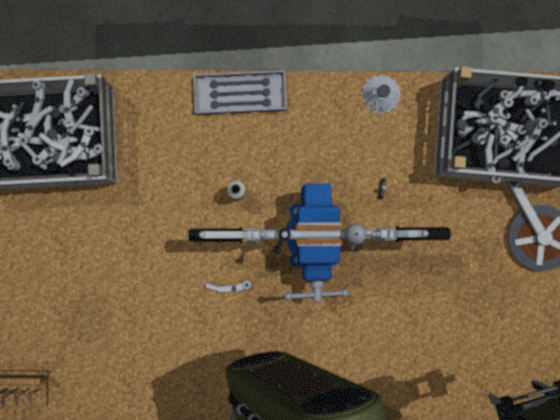

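View pics/scene0.png

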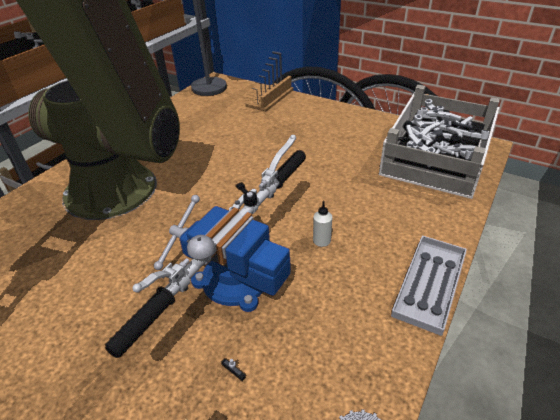

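The top view shows the bar along y at row 235. The left, longer blade runs from about (258,234) to (200,236), the bell is at (356,234), the shifter at (283,236), the bottle at (236,190) and the V-brake arm at (228,288). Next I measure the blade.

Run:
```python
from h import *
for n in('top0','scene0'):
    c=np.load(n+'.npz'); P=cloud(c); Q=P.reshape(-1,3); I=c['pixels'].reshape(-1,3).astype(int)
    m=(Q[:,2]>.185)&(Q[:,2]<.27)&(Q[:,0]>.3)&(Q[:,0]<.6)&(Q[:,1]>.03)&(Q[:,1]<.33)
    print(n)
    for y in np.arange(.03,.33,.01):
        k=m&(abs(Q[:,1]-y)<.005)
        if k.sum()>2: print(round(y,3),k.sum(),np.median(Q[k],0).round(4),Q[k].min(0).round(3),Q[k].max(0).round(3))
P=cloud(np.load('top0.npz'))
for u,v in [(195,235),(447,234),(236,188),(356,234),(283,235),(228,288),(260,234)]: print(u,v,np.nanmedian(P[v-1:v+2,u-1:u+2].reshape(-1,3),0).round(4))
```

```text
top0
0.04 6 [0.5018 0.0417 0.1873] [0.498 0.036 0.185] [0.508 0.043 0.189]
0.05 20 [0.5029 0.0522 0.1871] [0.491 0.045 0.185] [0.514 0.055 0.195]
0.06 33 [0.5051 0.0614 0.1897] [0.491 0.057 0.185] [0.514 0.064 0.197]
0.07 47 [0.5027 0.0684 0.1916] [0.489 0.066 0.185] [0.514 0.073 0.198]
0.08 34 [0.5014 0.0795 0.1985] [0.489 0.075 0.188] [0.514 0.084 0.207]
0.09 24 [0.5012 0.0896 0.2051] [0.495 0.086 0.202] [0.507 0.093 0.211]
0.1 30 [0.5012 0.0997 0.2093] [0.495 0.095 0.204] [0.507 0.104 0.216]
0.11 24 [0.501  0.1098 0.2126] [0.495 0.106 0.208] [0.507 0.113 0.216]
0.12 30 [0.5009 0.1199 0.2144] [0.495 0.115 0.211] [0.507 0.125 0.22 ]
0.13 23 [0.502  0.1292 0.2149] [0.495 0.127 0.211] [0.507 0.134 0.219]
0.14 30 [0.5008 0.1403 0.2163] [0.495 0.135 0.21 ] [0.507 0.145 0.22 ]
0.15 24 [0.5008 0.1504 0.216 ] [0.495 0.147 0.211] [0.506 0.154 0.222]
0.16 30 [0.5006 0.1602 0.2192] [0.495 0.156 0.213] [0.506 0.165 0.225]
0.17 24 [0.4994 0.1698 0.2235] [0.495 0.166 0.22 ] [0.506 0.175 0.229]
0.18 9 [0.5016 0.176  0.2242] [0.495 0.175 0.22 ] [0.506 0.178 0.227]
scene0
0.05 10 [0.5075 0.0529 0.1
[... 491 characters left out ...]
5 0.2139] [0.494 0.115 0.208] [0.508 0.124 0.216]
0.13 18 [0.5041 0.1287 0.2146] [0.494 0.125 0.212] [0.508 0.134 0.217]
0.14 23 [0.5009 0.1399 0.2159] [0.494 0.135 0.211] [0.508 0.145 0.218]
0.15 20 [0.503  0.1505 0.2168] [0.494 0.146 0.213] [0.508 0.155 0.219]
0.16 24 [0.5018 0.1596 0.2196] [0.494 0.155 0.216] [0.508 0.165 0.222]
0.17 25 [0.5011 0.1693 0.2232] [0.493 0.166 0.217] [0.507 0.175 0.228]
0.18 3 [0.5054 0.1754 0.2243] [0.503 0.175 0.216] [0.506 0.175 0.226]
195 235 [0.5    0.1944 0.1657]
447 234 [ 0.5057 -0.4014  0.1652]
236 188 [0.6169 0.1008 0.1133]
356 234 [ 0.504  -0.1799  0.1998]
283 235 [ 0.501  -0.0129  0.1849]
228 288 [0.3626 0.1249 0.0116]
260 234 [0.503  0.0406 0.1831]
```

The blade lies at x≈0.501. It passes z≈0.215 at y≈0.13 and its tip is at 0.178, which agrees with left_press (215 mm high, hinge at y≈0.068). I'll approach above it with the fingers shut and closing along x.

>>> carry_out(motion="0.0125 0.009 0.008 0 0 3.69 255;0.0125 0.009 0.008 0 0 3.69 255;0.0125 0.009 0.008 0 0 3.69 255;0.0125 0.009 0.008 0 0 3.69 255;0.0125 0.009 0.008 0 0 3.69 255;0.0125 0.009 0.008 0 0 3.69 255;0.0125 0.009 0.008 0 0 3.69 255;0.0125 0.009 0.008 0 0 3.69 255;0.0125 0.009 0.008 0 0 3.69 255;0.0125 0.009 0.008 0 0 3.69 255;0.0125 0.009 0.008 0 0 3.69 255;0.0125 0.009 0.008 0 0 3.69 255;0.0125 0.009 0.008 0 0 3.69 255;0.0125 0.009 0.008 0 0 3.69 255;0.0125 0.009 0.008 0 0 3.69 255;0.0125 0.009 0.008 0 0 3.69 255;0.0125 0.009 0.008 0 0 3.69 255;0.0125 0.009 0.008 0 0 3.69 255;0.0125 0.009 0.008 0 0 3.69 255;0.0125 0.009 0.008 0 0 3.69 255", grip_force=5)

```text
time_s: 1.77
ee_pos: [0.4035, -0.3477, 0.3843]
eef_rot: [-3.141, -0.0, 1.573]
force: [0.2, 0.4, 0.4]
grip_width: 0.0009
grip_force: 0.0
```

>>> carry_out(motion="0.005 0.024 0 0 0 0 255;0.005 0.024 0 0 0 0 255;0.005 0.024 0 0 0 0 255;0.005 0.024 0 0 0 0 255;0.005 0.024 0 0 0 0 255;0.005 0.024 0 0 0 0 255;0.005 0.024 0 0 0 0 255;0.005 0.024 0 0 0 0 255;0.005 0.024 0 0 0 0 255;0.005 0.024 0 0 0 0 255;0.005 0.024 0 0 0 0 255;0.005 0.024 0 0 0 0 255;0.005 0.024 0 0 0 0 255;0.005 0.024 0 0 0 0 255;0.005 0.024 0 0 0 0 255;0.005 0.024 0 0 0 0 255;0.005 0.024 0 0 0 0 255;0.005 0.024 0 0 0 0 255;0.005 0.024 0 0 0 0 255;0.005 0.024 0 0 0 0 255")

```text
time_s: 3.43
ee_pos: [0.503, 0.133, 0.384]
eef_rot: [-3.141, 0.0, 1.57]
force: [1.3, -0.8, 0.1]
grip_width: 0.0005
grip_force: 0.0
```

Run:
```python
from h import *
c=shot('wrist','w1'); P=cloud(c); Q=P.reshape(-1,3)
m=(Q[:,2]>.195)&(Q[:,2]<.24)&(Q[:,0]>.4)&(Q[:,0]<.6)&(Q[:,1]>.03)&(Q[:,1]<.33)
for y in np.arange(.07,.2,.01):
    k=m&(abs(Q[:,1]-y)<.005)
    if k.sum()>2: print(round(y,3),k.sum(),np.median(Q[k],0).round(4),Q[k].min(0).round(3),Q[k].max(0).round(3))
o=ctrl.get_obs();print(o['ee_pos'],o['force'])
```

```text
0.08 9 [0.5027 0.0837 0.2024] [0.5   0.083 0.202] [0.506 0.085 0.203]
0.09 90 [0.5027 0.0904 0.2058] [0.496 0.085 0.201] [0.509 0.095 0.21 ]
0.1 105 [0.5027 0.1005 0.21  ] [0.495 0.095 0.207] [0.509 0.105 0.213]
0.11 125 [0.5027 0.1103 0.2132] [0.495 0.105 0.211] [0.509 0.115 0.215]
0.12 127 [0.5017 0.1202 0.2139] [0.495 0.115 0.211] [0.509 0.125 0.216]
0.13 127 [0.5027 0.1299 0.215 ] [0.496 0.125 0.213] [0.509 0.135 0.217]
0.14 132 [0.5018 0.1397 0.216 ] [0.496 0.135 0.214] [0.509 0.145 0.218]
0.15 123 [0.5018 0.1499 0.2168] [0.495 0.145 0.215] [0.508 0.155 0.219]
0.16 134 [0.5008 0.1601 0.2196] [0.495 0.155 0.216] [0.508 0.164 0.222]
0.17 141 [0.5018 0.1704 0.2249] [0.495 0.165 0.22 ] [0.509 0.175 0.229]
0.18 51 [0.5019 0.1765 0.2241] [0.495 0.175 0.22 ] [0.508 0.179 0.227]
[0.50329928 0.13598602 0.38347985] [1.40639556 2.22953384 0.62976491]
```

View pics/w1.png

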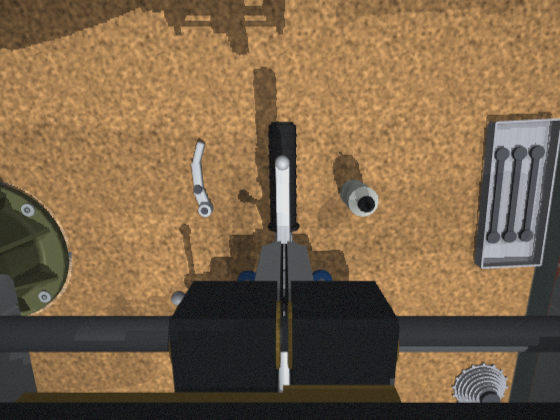

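The wrist view shows the blade at column 283, rows 155–240, in line with the fingers. All clear, so I descend to about 1 cm above the blade.

>>> carry_out(motion="-0.001 0 -0.014 0 0 0 255;0 0 -0.014 0 0 0 255;0 0 -0.014 0 0 0 255;0 0 -0.014 0 0 0 255;0 0 -0.014 0 0 0 255;0 0 -0.014 0 0 0 255;0 0 -0.014 0 0 0 255;0 0 -0.014 0 0 0 255;0 0 -0.014 0 0 0 255;0 0 -0.010 0 0 0 255;0 0 -0.003 0 0 0 255;0 0 0 0 0 0 255;0 0 0 0 0 0 255;0 0 0 0 0 0 255")

```text
time_s: 4.65
ee_pos: [0.5022, 0.1318, 0.246]
eef_rot: [3.14, -0.0, 1.57]
force: [0.8, -0.1, 0.4]
grip_width: 0.0005
grip_force: 0.0
```

>>> carry_out(motion="0 0 -0.003 0 0 0 255;0 0 -0.003 0 0 0 255;0 0 -0.003 0 0 0 255;0 0 -0.003 0 0 0 255;0 0 -0.003 0 0 0 255;0 0 -0.003 0 0 0 255;0 0 -0.002 0 0 0 255;0 0 -0.002 0 0 0 255;0 0 -0.002 0 0 0 255;0 0 -0.002 0 0 0 255;0 0 -0.0015 0 0 0 255;0 0 -0.001 0 0 0 255")

```text
time_s: 5.65
ee_pos: [0.502, 0.1319, 0.2167]
eef_rot: [3.141, -0.0, 1.57]
force: [-0.6, 3.5, 3.1]
grip_width: 0.0007
grip_force: 1.9
```

Run:
```python
from h import *
for n in('wrist','scene'):
    c=shot(n,n+'2'); Q=cloud(c).reshape(-1,3); print(n)
    m=(Q[:,2]>.174)&(Q[:,2]<.24)&(Q[:,0]>.49)&(Q[:,0]<.513)
    for y in np.arange(.09,.2,.01):
        k=m&(abs(Q[:,1]-y)<.005)
        if k.sum()>2: print(round(y,3),k.sum(),np.median(Q[k],0).round(4),Q[k].max(0).round(3))
o=ctrl.get_obs();print(o['time_s'],o['ee_pos'],o['force'])
```

```text
wrist
0.09 8 [0.5022 0.0935 0.1971] [0.503 0.095 0.198]
0.1 28 [0.5022 0.1001 0.1984] [0.503 0.104 0.199]
0.12 11 [0.5025 0.1239 0.2302] [0.502 0.124 0.232]
0.13 41 [0.502  0.13   0.2288] [0.502 0.135 0.231]
0.14 1593 [0.5015 0.1399 0.2193] [0.513 0.145 0.24 ]
0.15 417 [0.502  0.15   0.1915] [0.508 0.155 0.194]
0.16 409 [0.5015 0.16   0.1899] [0.508 0.165 0.192]
0.17 417 [0.5015 0.1699 0.1898] [0.508 0.175 0.193]
0.18 408 [0.5015 0.1797 0.1919] [0.508 0.185 0.195]
0.19 16 [0.5015 0.1852 0.1881] [0.504 0.186 0.189]
scene
0.09 24 [0.5015 0.0902 0.1964] [0.507 0.094 0.199]
0.1 21 [0.5021 0.0992 0.1977] [0.509 0.105 0.2  ]
0.11 20 [0.5011 0.1095 0.199 ] [0.508 0.115 0.2  ]
0.12 139 [0.5012 0.1219 0.2199] [0.513 0.125 0.24 ]
0.13 27 [0.5123 0.1301 0.2165] [0.513 0.134 0.24 ]
0.14 23 [0.5117 0.14   0.2151] [0.513 0.144 0.24 ]
0.15 10 [0.506  0.1492 0.1911] [0.508 0.154 0.192]
0.16 10 [0.5059 0.1596 0.1895] [0.508 0.164 0.191]
0.17 18 [0.5036 0.1707 0.1896] [0.507 0.175 0.192]
0.18 13 [0.5012 0.1783 0.1919] [0.507 0.182 0.194]
5.75 [0.50194962 0.13175817 0.21663029] [-1.45584995  2.51683523  2.90374036]
```

View pics/scene2.png

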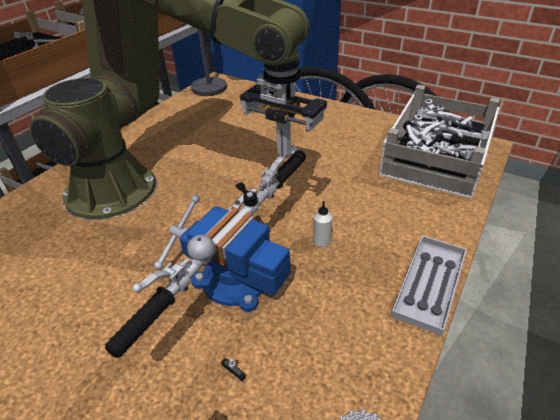

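The blade is now at about 0.30 rad (its top dropped from 0.2168 to 0.1915 at y=0.15), and the scene view shows the fingertips at about (287,155) resting on it. Hold briefly, then lift.

>>> carry_out(motion="0 0 0 0 0 0 255;0 0 0 0 0 0 255;0 0 0 0 0 0 255;0 0 0 0 0 0 255;0 0 0 0 0 0 255;0 0 0.006 0 0 0 255;0 0 0.010 0 0 0 255;0 0 0.014 0 0 0 255;0 0 0.014 0 0 0 255;0 0 0.014 0 0 0 255;0 0 0.014 0 0 0 255;0 0 0.014 0 0 0 255;0 0 0.014 0 0 0 255;0 0 0.014 0 0 0 255;0 0 0.014 0 0 0 255;0 0 0.014 0 0 0 255;0 0 0.012 0 0 0 255;0 0 0.006 0 0 0 255;0 0 0 0 0 0 255;0 0 0 0 0 0 255")

```text
time_s: 7.42
ee_pos: [0.5019, 0.1316, 0.3766]
eef_rot: [-3.141, 0.0, 1.57]
force: [-0.1, -0.2, 0.3]
grip_width: 0.0007
grip_force: 0.0
```

Run:
```python
from h import *
c=shot('scene','s3'); Q=cloud(c).reshape(-1,3)
m=(Q[:,2]>.174)&(Q[:,2]<.24)&(Q[:,0]>.49)&(Q[:,0]<.513)
for y in np.arange(.11,.2,.02):
    k=m&(abs(Q[:,1]-y)<.005)
    if k.sum()>2: print(round(y,3),k.sum(),np.median(Q[k],0).round(4))
o=ctrl.get_obs();print(o['time_s'],o['ee_pos'],o['force'],abs(o['joint_vel']).max())
```

```text
0.11 22 [0.502  0.1104 0.2123]
0.13 19 [0.5018 0.128  0.2144]
0.15 22 [0.5023 0.1491 0.2171]
0.17 28 [0.5018 0.1685 0.2231]
7.4667 [0.50178944 0.13159374 0.37613195] [ 0.99904992 -0.39147998  0.12706897] 0.00634296182709844
```

View pics/s3.png

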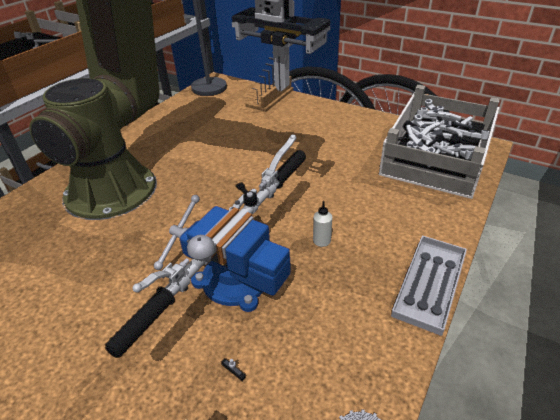

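The blade, at (285,150), is back at its rest heights. The hand at (282,75) is about 14 cm clear, and nothing else has moved.

```bash
python3 -c "
from station import ctrl
print(ctrl.hand_in())"
```

```text
the job is handed in; nothing more can be done
None
```

The left lever springs back: I pressed its blade to about 0.30 of 0.42 rad, held it there about half a second, and it rose by itself to its rest height; the hand ended about 14 cm clear, nothing else looked disturbed, and the job is handed in.

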